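# Press the proud tappet home

## Task

One bucket tappet in the cylinder head has hung up in its bore and its crown stands proud of the other tappets. Press it down gently with the fingertips until it is fully home, level with the others, then take the hand up well clear of the head. Only press it, never pull it up; do not touch the other tappets or the head itself, and leave the parts on the bench where they are.

Things in the scene. Friction and masses are not known exactly. Their poses are not given: they have to be found in the camera images.
- head: Bare aluminium cylinder head, 150 x 400 x 119 mm high, fixed top up on two wooden blocks. Origin: under its middle, on the bench (z = 0). Its y axis runs along the head and its one row of eight tappet bores, over the middle line (x = 0), at y = -151, -113, -63, -25, 25, 63, 113 and 151 mm. The deck round the bores is 142 mm above the bench, the outer rim 152 mm, 66 mm from the row.
- mid_saddle (a point): Middle of the top of the central one of five bearing saddles that stand across the row at the head's y = -176, -88, 0, 88 and 176 mm, between the pairs of bores and at the ends: each 12 mm thick along y, 60 mm long across, flat top 164 mm above the bench (this point), with a half-round hollow in the middle. Axes as the head's.
- tappet (a joint): The bucket tappet (plain steel cup, 33 mm across, flat crown up) that is not yet home: how far it stands above its home position, m. 0 = home, its crown 147 mm above the bench, level with the other tappets and 5 mm above the deck; at the start 9 to 13 mm, at most 22 mm. It slides straight up and down in an oily bore with 4 to 5 N of drag, stays where it is left, and stops hard at 0, on the valve.
- tappet_crown (a point): Centre of the flat top of that tappet; it moves with it. Any of the eight bores may hold it.
- seated1: A tappet that is already home: same steel cup, 33 mm across. Origin: centre of its flat crown, 147 mm above the bench. It does not move.
- seated2: A tappet that is already home: same steel cup, 33 mm across. Origin: centre of its flat crown, 147 mm above the bench. It does not move.
- seated3: A tappet that is already home: same steel cup, 33 mm across. Origin: centre of its flat crown, 147 mm above the bench. It does not move.
- seated4: A tappet that is already home: same steel cup, 33 mm across. Origin: centre of its flat crown, 147 mm above the bench. It does not move.
- seated5: A tappet that is already home: same steel cup, 33 mm across. Origin: centre of its flat crown, 147 mm above the bench. It does not move.
- seated6: A tappet that is already home: same steel cup, 33 mm across. Origin: centre of its flat crown, 147 mm above the bench. It does not move.
- empty_mouth (a point): Middle of the mouth of the one bore with no tappet in it yet, at deck height; the end of the valve is seen down inside.
- spare_center (a point): Centre of the loose tappet, open side up, that stands on the bench beside the head: 33 mm across, 26 mm high. Bystander.
- cap_tray: Steel tray, 95 x 200 x 22 mm high, with five bearing caps. Origin: middle of its underside. Bystander.
- spray_can: Spray can standing on the bench, 53 mm across, 150 mm high. Origin: middle of its foot. Bystander.
- screwdriver: Screwdriver lying on the bench. Bystander.

How it is judged:
By the outcome, as a careful person would: the job done as asked, in the order asked, and still so for the second after the job is handed in, with the robot touching nothing.
It also fails if it takes over 32 s, if anything falls off the work surface, if the arm or the gripper's body presses on something with over 40 N, if the wrist force passes 120 N, or if a joint passes its speed limit or range.

## Robot

A 7-joint arm with a two-finger parallel gripper is mounted at the origin on the work surface. World frame = base frame: x ahead of the robot, y to its left, z up, the work surface at z = 0. Lengths are in mm, angles in rad, forces in N, time in s.
With the tool pointing down it reaches from about 425 to 875 mm from the base axis. Payload 8.4 kg.
Tool frame: the origin (TCP) lies on the centre line of the jaws, within the pads' length; the fingertips stand 25 mm ahead of it and the grasp point (between the pads) lies 6 mm ahead of it (tcp_to_tips is the distance from the TCP to the fingertips, in mm); z points along the fingers, y is the line along which they close (so a half turn about z gives the same grasp; the last joint's range is limited). The gripper opens to 87 mm and grips with 3 to 60 N. Pads are 19 mm wide; open, the fingers measure 117 mm over their backs; the gripper's body (75 mm by 190 mm) begins 51 mm behind the grasp point.
Start: joints at [1.116, 0.333, 0.04, 1.465, -0.013, 1.343, -0.059], TCP at [226.398, -609.269, 247.546] pointing down, gripper open.
Joint ranges: [-2.58, 2.58], [-0.38, 2.09], [-1.3, 1.39], [0.25, 2.4], [-1.5, 4.64], [0.08, 2.09], [-2.65, 2.65]. Speed limits (rad/s): [2.22, 2.22, 2.79, 2.79, 3.14, 3.14, 3.14].

## Interface

Orientations are given as a unit quaternion [x, y, z, w].
In Python, from bench import * gives the robot as it stands. Calls block until the motion is done:
- movep(position, orientation): joint-space move of the TCP to a pose.
- servo_line(position, rotation=None, feed=150): straight line of the TCP; rotation=None keeps the orientation; feed is the mean speed in mm/s.
- movej(angles): joint-space move.
- open_gripper() and clamp(): open the fingers fully, or close them until they stop; the grip force is fixed at half the most.
- sleep(seconds).
- inverse_kinematics(position, orientation): joint angles nearest the present ones, or None.
- get_state(): the state.
- snapshot(name): name is "scene" or "top"; returns the picture (420x560x3 uint8, red, green, blue); there is no depth.
- get_calibration(name): a dict with "fx", "fy", "cx", "cy" (pixels), "k1" (the pictures are not rectified: a ray, as slopes to the right and down, at radius r is drawn at 1 + k1 r^2 times it, then the intrinsics apply), "T" (4x4, takes a point from camera to world coordinates). Camera axes: x right, y up, looking along -z (the intrinsics and any distortion apply to the point x, -y, -z); pixel columns grow to the right and rows downward; lengths in mm; the calibration is good to about 2 mm. A picture is of the moment at which its call begins. get_calibration takes no time and is no camera call.
A pose or a line that the arm cannot do raises Unreachable and nothing moves.
- sign_off(): hands the job in; it is judged then, once.
The state is a dict: "clock": time; "joint_positions": joint angles; "qvel": joint speeds; "effort": joint torques, N m; "ee_pos": TCP position; "eef_rot": TCP orientation; "contact_force": force on the tool from outside, world axes, zero at the start; "torque": the same for the moment, N m; "finger_gap": finger opening in mm; "grip_force": force on a finger pad.
Only numpy, scipy, OpenCV 4.12 (cv2) and the standard library are available. Lean on these libraries where they do the work, as an engineer would, in place of code of your own. Each camera call takes 0.05 s, during which the arm holds its last target. There are 200 camera calls.

## Working session

There is one attempt and no reset: what is moved stays moved. The work goes in short steps, each a Python script; the robot and the scene stay as the last script left them, time stands still between calls to the robot, and variables do not carry over. Pictures are saved under pics/ and viewed, at most 10 in all, crops included, and the job is handed in when it is done.

```bash
mkdir -p pics; python3 - <<'E'
from bench import *
import cv2
for n in("scene","top"):
    im=snapshot(n); cv2.imwrite(f"pics/{n}0.png",im[:,:,::-1])
    c=get_calibration(n); print(n,{k:(v if k!="T" else [[round(float(x),3) for x in r] for r in v]) for k,v in c.items()})
s=get_state();print(s["ee_pos"],s["eef_rot"],s["clock"],s["finger_gap"],s["contact_force"],s.get("tcp_to_tips"))
E
```

```text
scene {'fx': 539.4640826942715, 'fy': 539.4640826942715, 'cx': 287.0095263855067, 'cy': 211.92624673400394, 'k1': -0.19352006160681479, 'T': [[-0.564, -0.618, 0.548, 1357.222], [0.826, -0.433, 0.362, 551.662], [0.014, 0.656, 0.755, 1214.901], [0.0, 0.0, 0.0, 1.0]]}
top {'fx': 434.2432097516753, 'fy': 434.2432097516753, 'cx': 281.1279025208955, 'cy': 200.59520876636, 'k1': 0.01442890747229911, 'T': [[-0.021, 0.988, -0.151, 392.991], [-1.0, -0.024, -0.013, 50.907], [-0.016, 0.15, 0.988, 1263.985], [0.0, 0.0, 0.0, 1.0]]}
[ 226.28016603 -608.91728094  246.71663542] [ 9.84211843e-01  1.76992879e-01 -1.91478440e-04 -7.29535686e-04] 0.1 87.05101655324664 [0.21865925 0.88703879 0.22829297] None
```

View pics/scene0.png

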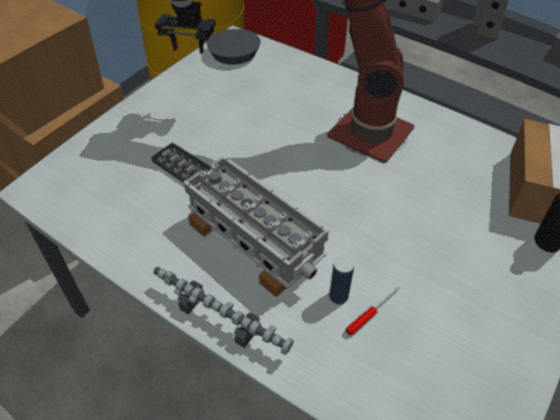

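View pics/top0.png

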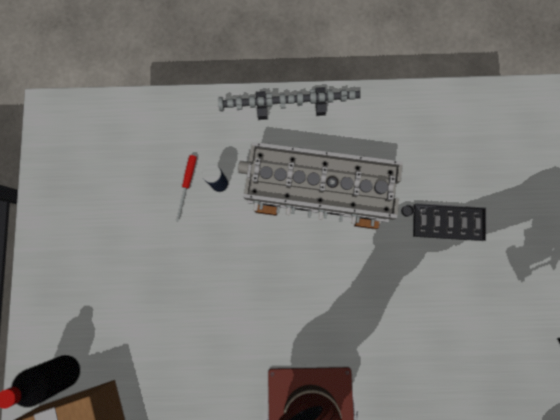

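The head is at about (322,182) in top and (257,220) in scene, with the empty bore near (332,182) in top. I'll enlarge the head in both views.

```bash
python3 - <<'E'
import cv2
a=cv2.imread("pics/top0.png")[135:230,235:415]; cv2.imwrite("pics/topc.png",cv2.resize(a,None,fx=4.4,fy=4.4,interpolation=cv2.INTER_CUBIC))
a=cv2.imread("pics/scene0.png")[150:270,180:340]; cv2.imwrite("pics/scenec.png",cv2.convertScaleAbs(cv2.resize(a,None,fx=5,fy=5,interpolation=cv2.INTER_CUBIC),alpha=1.3))
E
```

```text
(no output)
```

View pics/topc.png

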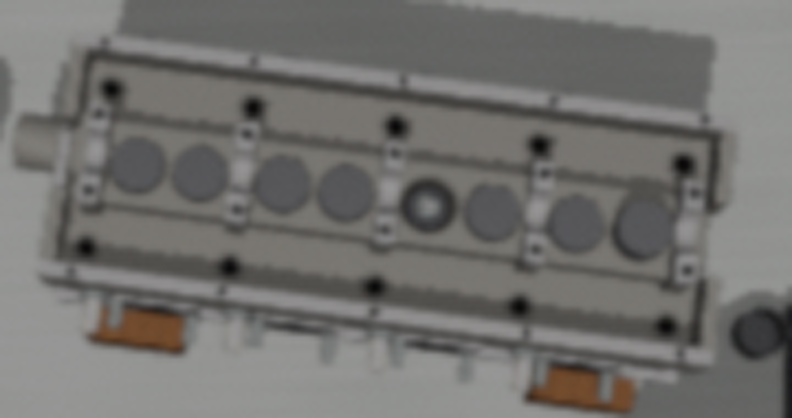

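View pics/scenec.png

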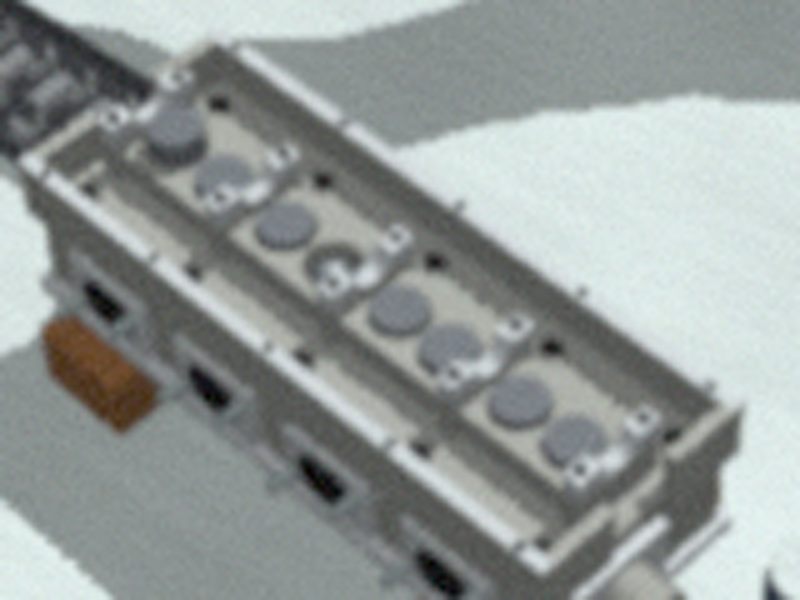

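The proud tappet is the end one on the right in the top view, at about (381.8,186.1) in top and (215,176) in scene. The empty bore is fourth from it. I'll measure now, using masks for the crowns and two rays for the proud one.

```bash
cat >h.py <<'E'
import numpy as np, cv2
from bench import *
def ray(n,uv):
    c=get_calibration(n); T=np.array(c["T"]); p=(np.array(uv,float)-[c["cx"],c["cy"]])/[c["fx"],c["fy"]]
    q=p.copy()
    for _ in range(20): q=p/(1+c["k1"]*(q@q))
    d=T[:3,:3]@[q[0],-q[1],-1]; return T[:3,3],d/np.linalg.norm(d)
def onz(n,uv,z):
    o,d=ray(n,uv); return o+d*(z-o[2])/d[2]
def tri(a,b):
    (o,d),(p,e)=ray("top",a),ray("scene",b)
    s=np.linalg.lstsq(np.c_[d,-e],p-o,rcond=None)[0]; A,B=o+s[0]*d,p+s[1]*e
    return (A+B)/2,np.linalg.norm(A-B)
E
python3 - <<'E'
from h import *
def blobs(n,x0,x1,y0,y1,k):
    a=cv2.resize(cv2.imread(f"pics/{n}0.png")[y0:y1,x0:x1],None,fx=k,fy=k,interpolation=cv2.INTER_CUBIC).astype(int)
    m=((a[...,0]-a[...,2]>3)&(a.mean(2)>(80 if n=="top" else 85))&(a.mean(2)<150)).astype(np.uint8)
    m=cv2.morphologyEx(m,cv2.MORPH_OPEN,np.ones((9,9),np.uint8))
    for c in cv2.findContours(m,0,2)[0]:
        if cv2.contourArea(c)<20*k*k: continue
        (u,v),ax,_=cv2.fitEllipse(cv2.convexHull(c)); yield (u+.5)/k-.5+x0,(v+.5)/k-.5+y0,ax[0]/k,ax[1]/k
for n,b in(("top",(235,415,155,200,8)),("scene",(200,310,160,250,8))):
    for r in blobs(n,*b):print(n,np.round(r,1),onz(n,r[:2],147)[:2].round(1))
print(tri((381.5,185.6),(215,175.6)))
# check: seated (282,183)/(520,402)? pair by order from the empty bore
cr=lambda x,y,k,a,b:((x+.5)/k-.5+a,(y+.5)/k-.5+b)
for t,s in(((346,191),(400,308)),((200,172),(520,402)),((492,211),(287,226)),((646,224),(176,131))):
    print(tri(cr(*t,4.4,235,135),cr(*s,5,180,150)))
E
```

```text
scene [295.3 240.1  13.7  16.3] [647.6 109.9]
scene [306.3 237.    5.8  12.4] [623.5 127.3]
scene [283.5 229.1   9.2  12.7] [635.2  65.5]
scene [218.7 242.7  35.   41.8] [764.7 -42.4]
scene [271.8 220.8  13.7  18.4] [629.8  25. ]
scene [259.3 210.9   9.   11.9] [620.9 -21.6]
scene [247.  205.2   8.5   9.4] [623.5 -60.1]
scene [257.2 199.8   6.5  11.5] [592.2 -49.6]
scene [236.5 193.8   8.2  11.6] [ 606.9 -108.3]
scene [224.4 186.6  11.9  13. ] [ 604.5 -152.3]
scene [235.  183.2   4.5  10.3] [ 577.7 -136.4]
scene [213.8 171.4  14.   15.2] [ 575.7 -213.9]
scene [270.  159.6  43.2  80.5] [ 445.9 -112.3]
(array([ 594.36216335, -193.90424235,  157.55814594]), np.float64(1.5232424495230188))
(array([621.27500148, -20.29085938, 146.95560878]), np.float64(0.2725052150255704))
(array([635.62286674,  66.30644959, 144.29528501]), np.float64(0.5207356351440221))
(array([ 607.38501109, -106.58609788,  144.6506341 ]), np.float64(0.06994465621197378))
(array([ 594.7877169 , -194.07066533,  156.94727116]), np.float64(1.0955504130104015))
```

The crown is at about (594, -193.6, 157). That agrees with extending the row line from the seated tappets (88 mm spacing, z about 145–147), so the tappet stands about 10 mm proud. Next I'll close the fingers across the row and hover.

```bash
python3 - <<'E'
from h import *
from scipy.spatial.transform import Rotation as R
z=np.array([0,0,-1.]); j=np.array(get_state()["joint_positions"]); best=[]
for sg in(1,-1):
    y=sg*np.array([.987,-.161,0]);y/=np.linalg.norm(y)
    q=R.from_matrix(np.c_[np.cross(y,z),y,z]).as_quat(); k=inverse_kinematics([594,-193.6,230],q)
    if k is not None: best.append((np.abs(np.array(k)-j).max(),q)); print(sg,np.round(k,2))
q=min(best,key=lambda t:t[0])[1]; np.save("q.npy",q)
clamp(); movep([594,-193.6,230],q); sleep(.3)
s=get_state();print(s["clock"],s["ee_pos"],s["contact_force"],s["finger_gap"],s.get("tcp_to_tips"))
for n in("top","scene"):cv2.imwrite(f"pics/{n}1.png",cv2.resize(snapshot(n)[135:285,150:430,::-1] if n=="scene" else snapshot(n)[120:260,235:455,::-1],None,fx=2.8,fy=2.8,interpolation=cv2.INTER_CUBIC))
E
```

```text
1 [ 0.59  0.33 -0.43  1.54  0.14  1.31 -0.02]
-1 [-0.62  0.54  1.22  1.6  -0.51  1.37 -2.64]
3.925 [ 593.89552515 -194.0456959   229.9720824 ] [-0.61380166  0.21564364 -0.57421812] 0.4792861554093414 None
```

View pics/scene1.png

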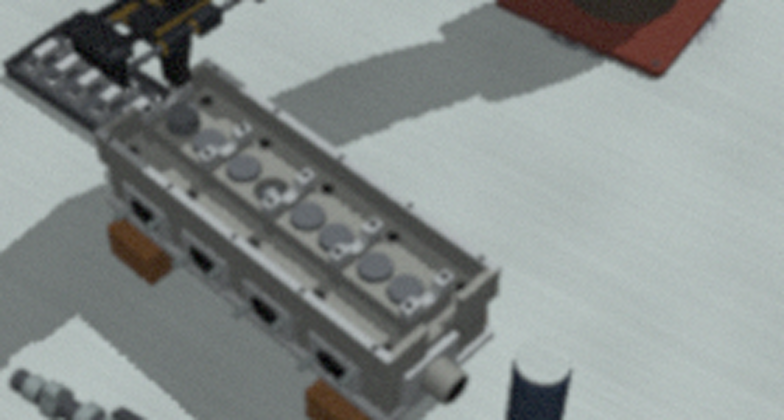

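The closed fingers, tips at about (213.6,163.6) in scene, stand directly above the proud crown, and that column offset fits a 48 mm height difference. I'll press in small force-watched steps.

```bash
python3 - <<'E'
from h import *
x,y=594,-193.6
servo_line([x,y,188],feed=60); sleep(.2)
f0=np.array(get_state()["contact_force"]); z=188; log=[]
while z>166:
    z-=1; servo_line([x,y,z],feed=20); sleep(.06)
    s=get_state(); f=np.array(s["contact_force"])-f0; log.append((z,round(s["ee_pos"][2],1),f.round(1).tolist()))
    if f[2]>11 or np.hypot(*f[:2])>8: break
print(*log,s["clock"],s["ee_pos"],sep="\n")
E
```

```text
(187, np.float64(187.0), [-1.6, -1.3, -0.6])
(186, np.float64(185.9), [-0.7, -0.7, -0.1])
(185, np.float64(185.1), [0.4, -0.5, 0.3])
(184, np.float64(184.2), [-0.6, 0.2, 1.4])
(183, np.float64(183.0), [-1.4, -1.2, 2.0])
(182, np.float64(181.9), [-0.5, -0.7, 2.4])
(181, np.float64(180.9), [1.5, -1.8, 1.2])
(180, np.float64(179.9), [0.5, -0.4, 1.5])
(179, np.float64(179.0), [0.9, -1.0, 1.4])
(178, np.float64(177.9), [1.2, -0.1, 2.7])
(177, np.float64(176.9), [0.0, -1.0, 1.6])
(176, np.float64(175.9), [1.0, -1.1, 1.8])
(175, np.float64(174.9), [0.1, -0.9, 1.6])
(174, np.float64(173.9), [0.6, -0.7, 0.8])
(173, np.float64(172.9), [1.1, -1.1, 1.5])
(172, np.float64(172.5), [-1.1, -0.2, 6.0])
(171, np.float64(172.4), [-4.4, -0.0, 12.7])
10.3167
[ 594.05607918 -193.58512084  172.38075673]
```

The crown moved from about 159 down to a hard stop at tips 147.4 mm, which matches home. I'll lift off and check.

```bash
python3 - <<'E'
from h import *
x,y=594,-193.6
servo_line([x,y,185],feed=40); servo_line([x,y,330],feed=120); movep([450,-330,340],np.load("q.npy")); sleep(.3)
s=get_state();print(s["clock"],s["ee_pos"],s["contact_force"])
a=snapshot("scene")[150:270,180:340,::-1];b=snapshot("top")[135:230,235:415,::-1]
a=cv2.resize(a,(533,400),interpolation=cv2.INTER_CUBIC); b=cv2.resize(b,(533,200),interpolation=cv2.INTER_CUBIC)
cv2.imwrite("pics/end.png",np.vstack([a,b]))
E
```

```text
13.2833 [ 450.82860502 -329.14206475  339.77094034] [1.32019047 0.11035062 0.17710955]
```

View pics/end.png

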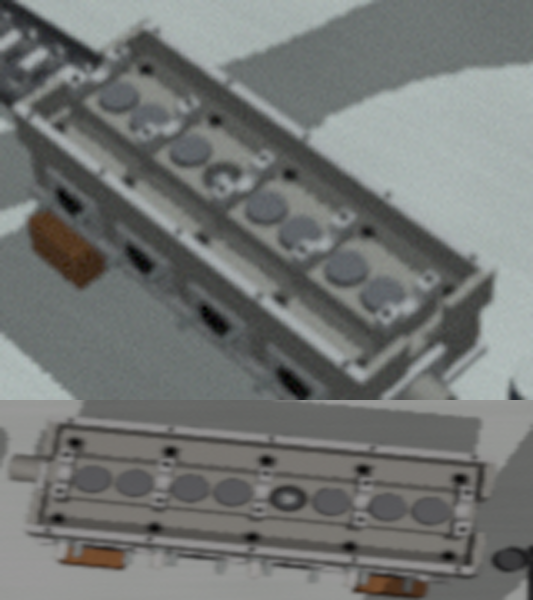

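The end tappet (crop (118,97) in scene, (431,510) in top) now looks level with the others, and the hand is clear.

```bash
python3 -c "
from bench import *
print(sign_off())"
```

```text
the job is handed in; nothing more can be done
None
```

The end tappet went down about 11 mm to its hard stop with at most about 13 N, looks level with the others in both cameras, and I signed off at about 13 s with the hand lifted well clear; no verdict was returned.

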